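Find the tin with the ingot by feel and slide it onto the scale

TASK

Only one of the three look-alike closed tins on the jeweller's board holds the brass ingot: nudge them to feel which is much the heavier, then slide that one onto the scale so that it stands flat in the middle of the pan and weighs it down. Keep the tins upright and sliding, never lifted; leave the two light ones within a few centimetres of where they stood, and do not disturb the other things about the bench.

Things in the scene. Friction and masses are not known exactly. Their poses are not given: they have to be found in the camera images.
- tin_a: one of three closed round aluminium tins that look alike, 96 mm diameter (lid skirt 98 mm), 50 mm high, flat lid without a knob, too wide to grasp; origin: centre of its underside, z up. One tin of the three (any of them) holds a brass ingot and weighs 0.8 to 1.0 kg in all, the two others about 0.17 kg
- tin_b: one of three closed round aluminium tins that look alike, 96 mm diameter (lid skirt 98 mm), 50 mm high, flat lid without a knob, too wide to grasp; origin: centre of its underside, z up. One tin of the three (any of them) holds a brass ingot and weighs 0.8 to 1.0 kg in all, the two others about 0.17 kg
- tin_c: one of three closed round aluminium tins that look alike, 96 mm diameter (lid skirt 98 mm), 50 mm high, flat lid without a knob, too wide to grasp; origin: centre of its underside, z up. One tin of the three (any of them) holds a brass ingot and weighs 0.8 to 1.0 kg in all, the two others about 0.17 kg
- board: dark wooden board 190 x 580 mm (x, y) on which the tins stand in a row along its y, about 160 mm apart; its top is 30 mm above the bench; origin: middle of its underside, on the bench; fixed
- scale: grey bench scale, fixed, its +x side butted against the board's near (-x) edge. Flat square frame 160 x 160 mm, 29 mm high (1 mm lower than the board), round a square steel pan; on its -x side, towards the robot, a head 34 mm high (x -80 to -140 mm) with a display. Origin: on the bench under the pan's middle
- pan_centre (a point): middle of the top of the steel pan, 135 x 135 mm, which lies about flush in the scale's frame when unloaded (28.5 mm above the bench)
- pan (a joint): how far the pan has sunk, in m: 0 empty, 0.005 fully down on its stop. It starts to sink at about 3 N and is fully down at 4.5 N: a light tin does not sink it
- crucible: bystander: small clay cup, 38 mm diameter, 26 mm high, on the board's near +y corner; origin at its underside
- dish: bystander: small white cup, 38 mm diameter, 20 mm high, on the board's near -y corner; origin at its underside
- hammer: bystander: hammer 240 mm long lying on the bench to the -y side of the scale
- mandrel: bystander: steel ring mandrel, a cone standing on a foot of 64 mm diameter, 190 mm high, to the +y side of the scale
- jar: bystander: glass jar, 60 mm diameter, 85 mm high, on the bench at the -y side
- tool_pot: bystander: green pot of hand tools, 72 mm diameter, 160 mm high, on the bench at the +y side
Things that resemble listed ones, but are neither listed nor needed, are in the scene too. What is shaped like the tin_b but pink or turquoise is not meant. What is shaped like the tin_a but brown or green is not meant.

How it is judged:
At the end, for the whole second after the job is handed in: The heavy tin stands upright (within 3 degrees) and at rest on the pan, its axis within 25 mm of the pan's middle, the pan sunk by more than 4 mm under it, and the two light tins are each within 60 mm of where they started (value of joint pan above 0.004 m and ((horizontal distance between tin_a and pan_centre below 0.025 m and angle between tin_a's own z axis and vertical below 0.05 rad and linear speed of tin_a below 0.01 m/s and distance of each of tin_b, tin_c from where it was at the start of the episode below 0.06 m) or (horizontal distance between tin_b and pan_centre below 0.025 m and angle between tin_b's own z axis and vertical below 0.05 rad and linear speed of tin_b below 0.01 m/s and distance of each of tin_a, tin_c from where it was at the start of the episode below 0.06 m) or (horizontal distance between tin_c and pan_centre below 0.025 m and angle between tin_c's own z axis and vertical below 0.05 rad and linear speed of tin_c below 0.01 m/s and distance of each of tin_a, tin_b from where it was at the start of the episode below 0.06 m))); the robot touches nothing.
It fails at once if a tin is lifted more than 20 mm off the board or tipped by more than 20 degrees (height (world z) of any of tin_a, tin_b, tin_c above 0.05 m or angle between any of tin_a, tin_b, tin_c's own z axis and vertical above 0.35 rad).
It fails at once if a bystander (crucible, dish, hammer, mandrel, jar, tool pot) is moved by more than 30 mm (distance of any of crucible, dish, hammer, mandrel, jar, tool_pot from where it was at the start of the episode above 0.03 m).
It also fails if it takes over 51 s, if anything falls off the work surface, if the arm or the gripper's body presses on something with over 40 N, if the wrist force passes 120 N, or if a joint passes its speed limit or range.

ROBOT

A 6-joint arm with a two-finger parallel gripper is mounted at the origin on the work surface. World frame = base frame: x ahead of the robot, y to its left, z up, the work surface at z = 0. Lengths are in m, angles in rad, forces in N, time in s.
With the tool pointing down it reaches from about 0.35 to 0.975 m from the base axis. Payload 7.1 kg.
Tool frame: the origin (TCP) lies midway between the tips of the shut fingers; the grasp point (between the pads) lies 19 mm behind it; z points along the fingers, y is the line along which they close (so a half turn about z gives the same grasp; the last joint's range is limited). The gripper opens to 88 mm and grips with 3 to 60 N. Pads are 20 mm wide; open, the fingers measure 115 mm over their backs; the gripper's body (75 mm by 178 mm) begins 61 mm behind the grasp point.
Start: joints at [-1.155, 0.423, 1.63, -0, 1.089, -0.019], TCP at [0.263, -0.567, 0.202] pointing down, gripper open.
Joint ranges: [-3, 3], [-0.9, 2.11], [0.09, 2.58], [-1.31, 4.45], [0.11, 2.69], [-2.54, 2.54]. Speed limits (rad/s): [2.39, 2.39, 3.01, 3.14, 3.14, 3.14].

INTERFACE

Orientations are given as a unit quaternion [w, x, y, z].
In Python, from station import move_pose, movel, movej, command_gripper, wait, inverse_kinematics, read_camera, camera_info, MotionError, job_done, get_time, get_joint_pos, get_qvel, get_effort, get_tcp_pos, get_ee_rot, get_ft_force, get_ft_torque, get_grip_width, get_finger_force gives the robot as it stands. Calls block until the motion is done:
- move_pose(position, orientation): joint-space move of the TCP to a pose.
- movel(position, frame=None, v=0.15, until_force=None): straight line of the TCP; frame=None keeps the orientation; v is the mean speed in m/s. With until_force (N) it stops when the force on the tool has changed by that much, and returns True; else False.
- movej(angles): joint-space move.
- command_gripper(opening): opening from 0.0 (shut) to 1.0 (fully open); the grip force is fixed at half the most; returns when the fingers have stopped.
- wait(seconds).
- inverse_kinematics(position, orientation): joint angles nearest the present ones, or None.
- read_camera(name): name is "side" or "top"; returns the picture (384x512x3 uint8, red, green, blue); there is no depth.
- camera_info(name): a dict with "intrinsics" (3x3 intrinsics, pixels), "T" (4x4, takes a point from camera to world coordinates). Camera axes: x right, y up, looking along -z (the intrinsics and any distortion apply to the point x, -y, -z); pixel columns grow to the right and rows downward; lengths in m; the calibration is good to about 2 mm. A picture is of the moment at which its call begins. camera_info takes no time and is no camera call.
A pose or a line that the arm cannot do raises MotionError and nothing moves.
- job_done(): hands the job in; it is judged then, once.
Readings, each from a call of its own:
- get_time(): time.
- get_joint_pos(): joint angles.
- get_qvel(): joint speeds.
- get_effort(): joint torques, N m.
- get_tcp_pos(): TCP position.
- get_ee_rot(): TCP orientation.
- get_ft_force(): force on the tool from outside, world axes, zero at the start.
- get_ft_torque(): the same for the moment, N m.
- get_grip_width(): opening from 0.0 (shut) to 1.0 (fully open).
- get_finger_force(): force on a finger pad.
Only numpy, scipy, OpenCV 4.12 (cv2) and the standard library are available. Lean on these libraries where they do the work, as an engineer would, in place of code of your own. Each camera call takes 0.05 s, during which the arm holds its last target. There are 200 camera calls.

## Working session

There is one attempt and no reset: what is moved stays moved. The work goes in short steps, each a Python script; the robot and the scene stay as the last script left them, time stands still between calls to the robot, and variables do not carry over. Pictures are saved under pics/ and viewed, at most 10 in all, crops included, and the job is handed in when it is done.

```bash
mkdir -p pics
python3 - <<'E'
from station import *
import cv2,numpy as np
for n in("top","side"):
    im=read_camera(n); cv2.imwrite(f"pics/{n}0.png",im[:,:,::-1]); 
    i=camera_info(n);print(n,np.round(i["T"],3).tolist(),np.round(i["intrinsics"],1).tolist(),[k for k in i])
print(get_time(),get_ee_rot())
E
```

```text
top [[0.005, 0.998, -0.068, 0.537], [-1.0, 0.005, 0.002, -0.0], [0.002, 0.068, 0.998, 1.285], [0.0, 0.0, 0.0, 1.0]] [[397.0, 0.0, 255.8], [0.0, 397.0, 191.6], [0.0, 0.0, 1.0]] ['intrinsics', 'T']
side [[-0.913, 0.281, -0.294, 0.265], [-0.407, -0.634, 0.658, 0.744], [-0.002, 0.72, 0.693, 0.832], [0.0, 0.0, 0.0, 1.0]] [[356.4, 0.0, 256.4], [0.0, 356.4, 187.2], [0.0, 0.0, 1.0]] ['intrinsics', 'T']
0.1 [-6.89400814e-04  9.76467724e-01  2.15662432e-01 -1.55609079e-04]
```

View pics/top0.png

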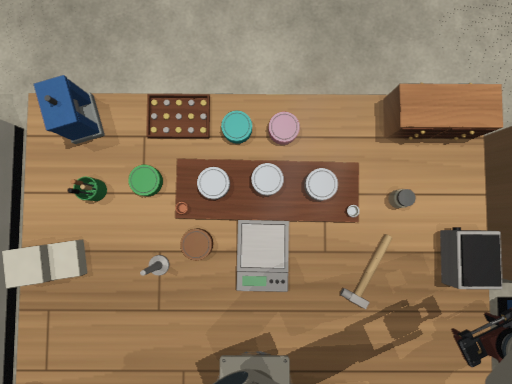

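View pics/side0.png

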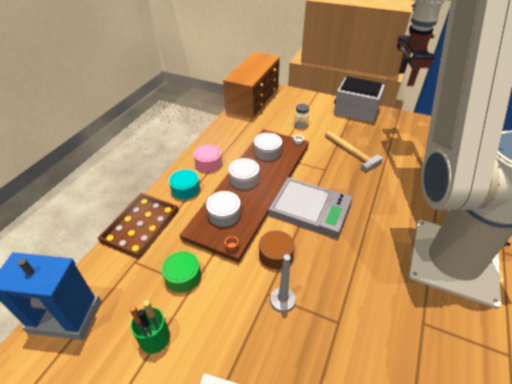

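The top view shows three aluminium tins at (213,183), (267,179) and (321,184). Four look-alikes are ruled out by colour: turquoise (237,127), pink (284,128), green (145,181) and brown (196,244). The pan is near (263,246), the crucible near (182,208) and the dish near (353,211). Next I measure them and check a crop.

```bash
cat > h.py <<'E'
from station import *
import cv2,numpy as np
def ray(n,px,z):
    i=camera_info(n);K=np.array(i["intrinsics"]);T=np.array(i["T"])
    d=np.linalg.inv(K)@[px[0],px[1],1];d=T[:3,:3]@(d*[1,-1,-1]);o=T[:3,3]
    return o+d*(z-o[2])/d[2]
def proj(n,p):
    i=camera_info(n);K=np.array(i["intrinsics"]);T=np.array(i["T"])
    c=(T[:3,:3].T@(np.array(p)-T[:3,3]))*[1,-1,-1];q=K@c;return q[:2]/q[2]
def blobs(im,roi,thr=150,amin=60):
    x0,y0,x1,y1=roi
    h=cv2.cvtColor(im,cv2.COLOR_RGB2HSV)[y0:y1,x0:x1]
    m=((h[...,2]>thr)&(h[...,1]<45)).astype(np.uint8)
    cs,_=cv2.findContours(m,cv2.RETR_EXTERNAL,cv2.CHAIN_APPROX_NONE)
    return [c+[x0,y0] for c in cs if cv2.contourArea(c)>amin]
Q=[0,1,0,0]
E
python3 - <<'E'
from h import *
im=read_camera("top")
vis=cv2.resize(im[140:300,160:380],None,fx=3.5,fy=3.5,interpolation=cv2.INTER_CUBIC)
D=lambda n,p,c:cv2.circle(vis,tuple(int(v) for v in (proj(n,p)-[160,140])*3.5),3,c,-1)
for c in blobs(im,(165,150,370,300)):
    (u,v),r=cv2.minEnclosingCircle(c); m=cv2.boundingRect(c)
    z=.08 if 20>r>10 else .0285 if r>20 else .05
    px=(m[0]+(m[2]-1)/2,m[1]+(m[3]-1)/2)
    p=ray("top",px,z);e=ray("top",(px[0]+m[2]/2,px[1]+m[3]/2),z)-p
    print(np.round(px,1),m,"pos",np.round(p,3),"size",np.round(abs(e[:2])*2,3)); D("top",p,(255,0,0))
for px in((182,208),):print("crucible",ray("top",px,.056))
for px in((176,160),(359,163),(176,219),(358,221)):print("board",np.round(ray("top",px,.03),3))
for px in((238,221),(288,222),(236,290),(288,291)):print("scale",np.round(ray("top",px,.03),3))
cv2.imwrite("pics/crop.png",vis[:,:,::-1])
E
```

```text
[250.5 281. ] (238, 272, 26, 19) pos [0.35  0.012 0.08 ] size [0.056 0.078]
[263. 245.] (238, 220, 51, 51) pos [ 0.454 -0.026  0.028] size [0.158 0.16 ]
[352.5 210.5] (347, 205, 12, 12) pos [ 0.563 -0.303  0.05 ] size [0.037 0.037]
[321.5 183.5] (306, 168, 32, 32) pos [ 0.645 -0.202  0.08 ] size [0.097 0.097]
[212.5 182.5] (197, 167, 32, 32) pos [0.646 0.13  0.08 ] size [0.097 0.098]
[266.5 178.5] (251, 163, 32, 32) pos [ 0.659 -0.035  0.08 ] size [0.097 0.098]
crucible [0.56859619 0.2257972  0.056     ]
board [0.722 0.252 0.03 ]
board [ 0.715 -0.331  0.03 ]
board [0.535 0.249 0.03 ]
board [ 0.531 -0.325  0.03 ]
scale [0.529 0.053 0.03 ]
scale [ 0.527 -0.104  0.03 ]
scale [0.315 0.058 0.03 ]
scale [ 0.312 -0.104  0.03 ]
```

View pics/crop.png

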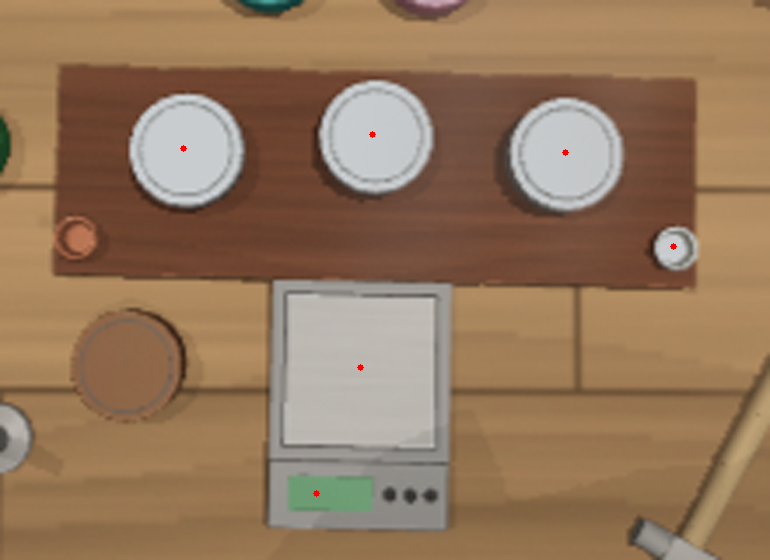

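Blob sizes match the tins (97 mm), the dish (37 mm) and the frame (158 mm), so the positions hold. The crop confirms three plain aluminium tins. I'll nudge each towards -x with both fingers 60 mm apart, starting at the -y end.

Run:
```python
from h import *
command_gripper(0.68); print("w",get_grip_width(),get_time())
T=[(.645,-.202),(.659,-.035),(.646,.130)]
for k,(x,y) in enumerate(T):
    if k==0: move_pose([x+.062,y,.14],Q)
    else: movel([x+.062,y,.105],v=.2)
    movel([x+.062,y,.046],v=.15)
    f0=np.array(get_ft_force()); F=[]
    for d in (.056,.050,.046,.042,.038):
        movel([x+d,y,.046],v=.06); F.append(round(float((np.array(get_ft_force())-f0)[0]),2))
    hit=movel([x+.030,y,.046],v=.06,until_force=1.2)
    print(k,F,hit,np.round(get_tcp_pos(),3),get_time())
    movel([x+.062,y,.046],v=.15); movel([x+.062,y,.105],v=.2)
im=read_camera("top");cv2.imwrite("pics/t1.png",im[:,:,::-1])
for c in blobs(im,(165,150,370,300)):
    m=cv2.boundingRect(c);print(m,np.round(ray("top",(m[0]+(m[2]-1)/2,m[1]+(m[3]-1)/2),.08),3))
```

```text
w 0.6847843171623434 0.7833
0 [0.44, -0.01, -0.1, -0.27, 0.19] True [ 0.674 -0.202  0.045] 5.1167
1 [1.32, 0.82, 0.6, -0.03, 1.03] True [ 0.688 -0.035  0.045] 8.9417
2 [-0.05, 0.5, 2.47, 3.74, 4.15] True [0.677 0.13  0.046] 12.725
(241, 224, 43, 44) [ 0.456 -0.022  0.08 ]
(165, 187, 70, 113) [0.463 0.167 0.08 ]
(306, 174, 32, 32) [ 0.626 -0.202  0.08 ]
(251, 170, 32, 31) [ 0.639 -0.035  0.08 ]
(176, 150, 36, 7) [0.736 0.189 0.08 ]
(165, 150, 65, 60) [0.655 0.177 0.08 ]
```

The tin at y=+0.13 resists with about 4 N against less than 1 N for the others, so it is the heavy one, now near (0.629, 0.130). I'll push it in two legs past the middle tin and onto the pan.

```bash
cat >> h.py <<'E'
OFF=.048; Z=.046
def push(a,b,v=.08,back=.014):
    a,b=np.array(a),np.array(b);d=(b-a)/np.linalg.norm(b-a)
    th=np.arctan2(-d[1],-d[0]);q=[0,np.cos(th/2),np.sin(th/2),0]
    P=lambda c,o,z:[*(np.array(c)-d*(OFF+o)),z]
    move_pose(P(a,back,.105),q); movel(P(a,back,Z),v=.15); movel(P(a,.002,Z),v=.1)
    f0=np.array(get_ft_force()); movel(P(b,0,Z),v=v)
    print("push",np.round(np.degrees(th)),np.round(np.array(get_ft_force())-f0,1),np.round(get_tcp_pos(),3),get_time())
    movel(P(b,.02,Z),v=.15); movel(P(b,.02,.105),v=.2)
def look(f,roi=(165,150,370,300)):
    im=read_camera("top");cv2.imwrite(f,cv2.resize(im[140:300,160:380],None,fx=3,fy=3)[:,:,::-1])
E
python3 - <<'E'
from h import *
push((.629,.130),(.565,.045))
push((.565,.045),(.465,-.018))
p=get_tcp_pos(); movel([p[0]+.06,p[1]+.15,.2],v=.25)
look("pics/t2.png");print(get_time())
E
```

```text
push 53.0 [2.1 2.8 2.6] [0.594 0.083 0.046] 16.7
push 32.0 [ 0.5  2.6 -1. ] [0.505 0.008 0.046] 20.2917
21.9667
```

View pics/t2.png

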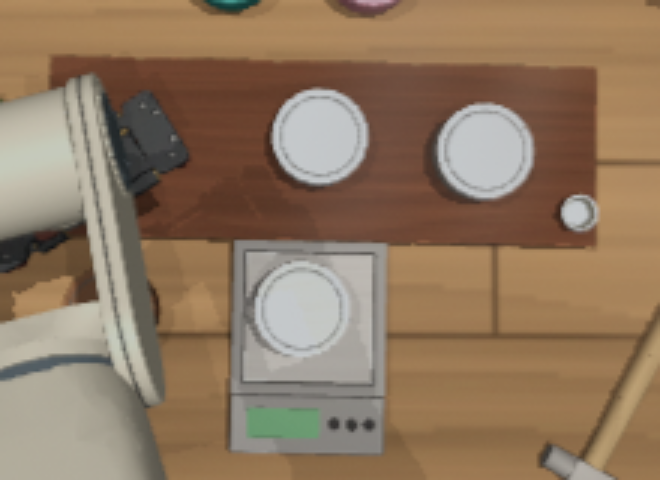

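The tin stands on the pan with its lid centre at crop (301,308). The pan's rectangle spans crop (243–375, 250–386), and the other two tins are untouched. Next I compute the remaining offset.

Run:
```python
from h import *
f=lambda c:(np.array(c)+.5)/3-.5+[160,140]
print("tin",ray("top",f((301,308.5)),.0735),"pan",ray("top",f((309,318)),.0285),get_time())
```

```text
tin [ 0.46471343 -0.01559673  0.0735    ] pan [ 0.45218337 -0.02459353  0.0285    ] 21.9667
```

Run:
```python
from h import *
push((.465,-.016),(.453,-.025),v=.03)
p=get_tcp_pos(); movel([p[0]+.06,p[1]+.17,.2],v=.25)
look("pics/t3.png");im=read_camera("side");cv2.imwrite("pics/s3.png",cv2.resize(im[100:270,170:370],None,fx=3,fy=3)[:,:,::-1]);print(get_time())
```

```text
push 37.0 [2.6 0.1 1.7] [0.492 0.004 0.046] 24.2667
26.0583
```

View pics/t3.png

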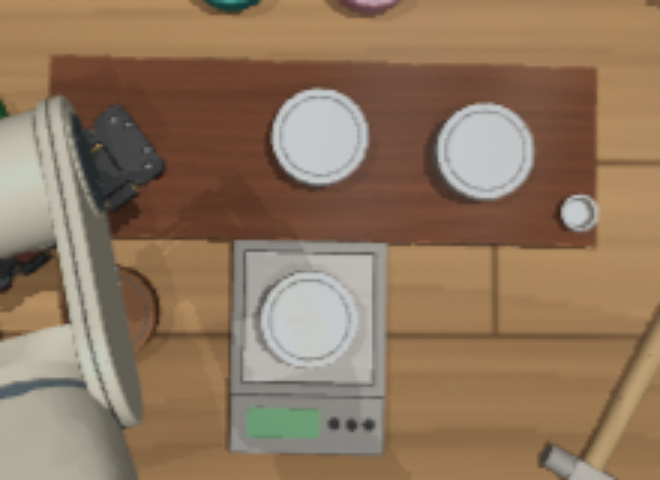

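View pics/s3.png

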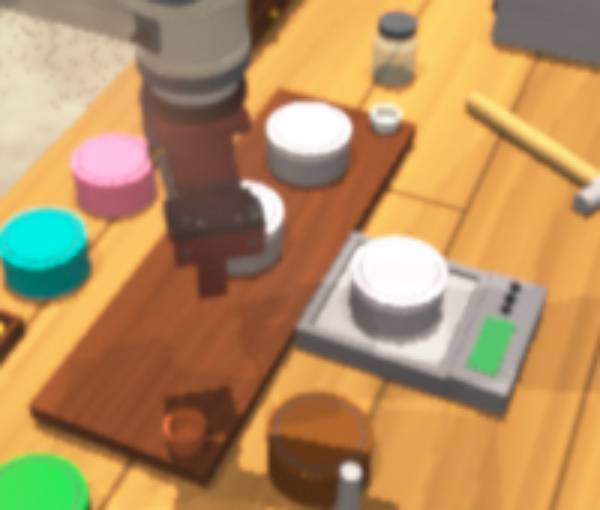

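The top view has the tin's lid centre at crop (308,319), against the pan's middle at (309,318). The side view shows it upright on a sunken pan with the lip visible. The light tins have moved about 20 mm, the bystanders look untouched, and the arm is clear.

```bash
python3 -c "
from station import *
wait(0.3);print(job_done(),get_time())"
```

```text
the job is handed in; nothing more can be done
the job is handed in; nothing more can be done
```

I handed the job in: the heavy tin (the one at the +y end of the row) stands upright within about 3 mm of the pan's middle with the pan visibly sunk, and the two light tins moved only about 20 mm; the hand-in call returned no verdict.

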